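# Put the jars away by lid colour and stack the tray over the pot

### The arm

A 6-joint arm with a two-finger parallel gripper is mounted at the origin on a cart in front of the work surface, level with it; the furniture and walls round the work are solid. World frame = base frame: x ahead of the robot, y to its left, z up, the work surface at z = 0. Lengths are in mm, angles in rad, forces in N, time in s.
With the tool pointing down it reaches from about 275 to 750 mm from the base axis. Payload 10.2 kg.
Tool frame: the origin (TCP) lies on the centre line of the jaws, within the pads' length; the fingertips stand 19 mm ahead of it and the grasp point (between the pads) is the TCP; z points along the fingers, y is the line along which they close (so a half turn about z gives the same grasp; the last joint's range is limited). The gripper opens to 85 mm and grips with 20 to 120 N. Pads are 22 mm wide; open, the fingers measure 114 mm over their backs; the gripper's body (76 mm by 85 mm) begins 54 mm behind the grasp point. The pads swing forward as they close: fully open they stand 13 mm farther back than shut.
Start: joints at [1.062, 0.313, 1.498, -0, 1.331, -0.223], TCP at [148.023, 503.706, 223.094] pointing down, gripper open.
Joint ranges: [-2.94, 2.94], [-0.97, 2.17], [0.19, 2.56], [-1.23, 4.37], [0.02, 3.11], [-2.88, 2.88]. Speed limits (rad/s): [2.39, 2.39, 3.01, 3.14, 3.14, 3.14].

### API

Orientations are given as a unit quaternion [w, x, y, z].
In Python, from rig import sense, capture, finish_job, regions_of, mark_of gives the robot as it stands.
- The arm moves only by the tool jog_arm, never from a script. Its argument "series" is text: rows parted by semicolons, each of 7 numbers parted by spaces: the shift along the tool's x, y, z in units of 0.4 m (1.0 is 0.4 m), then the turn, a rotation vector about the tool's x, y, z in units of pi/2 rad (1.0 is pi/2 rad), then the opening, from -1 (shut) to 1 (fully open). A call has 1 to 20 rows; each row is the pose to reach, as a shift and turn from the pose commanded when the call began, along the tool's axes at that moment; what a row does not reach only later rows make up. A row lasts 1/8 s, in which the tool goes at most 62.5 mm and 10.7 degrees, less where a joint would pass 70% of its speed; a pose out of reach is approached as far as the arm can. A call with a number of a shift or a turn outside -1 to 1 is refused whole. A call with a gripper value outside its range is refused whole. The fingers move at their own pace and stop on an object; "grip_force" is the grip in N (left out, the last holds). Time passes only in rows, so rows that repeat a pose let the fingers close. It gives the time, the measured TCP pose, the force, the opening and the grip force at its end, in the units of the state.
- sense(): the state, without advancing time (a new reading comes with each control period).
- capture(name): name is "scene" or "top" or "wrist"; returns a dict with "img" (420x560x3 uint8, red, green, blue), "intrinsics" (3x3 intrinsics, pixels), "dist_coeffs" ([k1, k2, p1, p2, k3] as OpenCV has them; the pictures are not rectified), "R" (3x3) and "t" (3): a world point X has camera coordinates R X + t. Camera axes: x right, y down, z forward; pixel columns grow to the right and rows downward; lengths in mm; the calibration is good to about 2 mm. A picture is of the moment at which its call begins. There is no depth.
- finish_job(): hands the job in; it is judged then, once.
Trained networks look in a picture, given as the dict that the camera call returned (one of the last four; its "shot" number tells which), for a name from the list of things; names that differ only in an ending like _2 or _b are one class to them, and where a whole thing is asked for, a point or a joint stands for the part that bears it (a point fixed in the world has none). Each returns a list of dicts, best first, with "confidence" (0 to 1); they miss things now and then, are a little off and sometimes report something else, mostly with a low value. They report only what shows in the picture. A call takes as long as a camera call. They do not tell look-alikes from the thing itself.
- regions_of(label, picture): "region" (420x560 bool, what is visible of it) and "point" ([row, column] in pixels, amid what is visible of it).
- mark_of(label, picture): "point" ([row, column] in pixels: a listed point, or the origin of a listed thing).
The state is a dict: "time_s": time; "joints": joint angles; "dq": joint speeds; "tau": joint torques, N m; "eef_pos": TCP position; "ee_rot": TCP orientation; "force": force on the tool from outside, world axes, zero at the start; "wrist_torque": the same for the moment, N m; "grip_width": opening from 0.0 (shut) to 1.0 (fully open); "grip_force": force on a finger pad.
Only numpy, scipy, OpenCV 4.12 (cv2) and the standard library are available. Lean on these libraries where they do the work, as an engineer would, in place of code of your own. Each camera call takes 0.05 s, during which the arm holds its last target. There are 200 camera calls.

### The job

Tidy the worktop: stand each of the three jars upright in the round holder of the same colour as its lid, and stand the small red-lidded pot in the red ring in the middle of the lower tray. Then stack the legged tray, level, on the lower tray, over the pot, with all four feet down on its floor inside the corner guides. Leave the drinking glass standing where it is.

Things in the scene. Friction and masses are not known exactly. Their poses are not given: they have to be found in the camera images.
- black_jar: slim clear jar with a green label and a black cap, 45 mm diameter, 105 mm tall (cap: the top 20 mm), about 0.11 kg. Origin at the centre of its foot, z up; stands upright on the worktop at the start, yaw meaningless
- green_jar: short brown jar with a green ribbed cap, 48 mm diameter, 80 mm tall (cap: the top 17 mm), about 0.09 kg. Origin at the centre of its foot, z up; stands upright on the worktop at the start, yaw meaningless
- yellow_jar: wide jar with pinkish-red contents and a yellow lid, 66 mm diameter, 100 mm tall (lid: the top 11 mm, 65 mm across), about 0.44 kg. Origin at the centre of its foot, z up; stands upright on the worktop at the start, yaw meaningless
- red_pot: low round pot with a red lid and a white lower part, 58 mm diameter, 50 mm tall, about 0.09 kg. Origin at the centre of its foot, z up; stands upright on the worktop at the start, yaw meaningless
- black_holder: fixed round holder, an open black cup with a cork floor: outer diameter 70 mm, inner diameter 62 mm, rim 12 mm high, inner floor 4 mm above the worktop; origin at the centre of its underside on the worktop, z up; its place is anywhere in the middle of the worktop; takes the black-capped jar
- green_holder: fixed round holder, an open green cup with a cork floor: outer diameter 72 mm, inner diameter 64 mm, rim 12 mm high, inner floor 4 mm above the worktop; origin at the centre of its underside on the worktop, z up; its place is anywhere in the middle of the worktop; takes the green-capped jar
- yellow_holder: fixed round holder, an open yellow cup with a cork floor: outer diameter 90 mm, inner diameter 82 mm, rim 12 mm high, inner floor 4 mm above the worktop; origin at the centre of its underside on the worktop, z up; its place is anywhere in the middle of the worktop; takes the yellow-lidded jar
- lower_tray: fixed low blue tray, 151 (its x) by 121 mm, walls 5 mm, rim 10 mm high, at the corners 22 mm high for 30 mm along each side (guides for feet). Floor 4 mm above the worktop; amid it a red ring, inner diameter 76 mm, top 9 mm up: the pot stands on the floor inside it. Origin: centre of its underside on the worktop, x along the long side, z up; yaw up to 0.4 rad; at the left or right front
- upper_tray: loose blue tray on four steel legs, 146 (its x) by 116 mm, 0.35 kg. Legs 12 mm thick with tapered feet at x +-62, y +-47 mm; 2.5 mm play to the guides. Heights over the feet: tray floor 72, rim 83, central wooden grip bar 100 to 126 (70 mm along x, 14 thick). Origin: centre between the feet ends, z up; yaw up to 0.4 rad. Stacked: origin 4 mm over the lower tray's, x parallel
- glass_cup: clear drinking glass, 81 mm diameter at the rim, 93 mm tall, empty and loose, standing among the jars; to be left alone. Origin at the centre of its foot, z up
Not all that is in view belongs to the job. Leave any blue or turquoise look-alike of the green_jar alone.

How it is judged:
By the outcome, as a careful person would: the job done as asked, in the order asked, and still so for the second after the job is handed in, with the robot touching nothing.
It also fails if it takes over 125 s, if anything falls off the work surface, if the arm or the gripper's body presses on something with over 40 N, if the wrist force passes 120 N, or if a joint passes its speed limit or range.

## Working session

There is one attempt and no reset: what is moved stays moved. The work goes in short steps, Python scripts to look and compute and a tool call to move; the robot and the scene stay as the last step left them, time stands still between calls to the robot, and variables do not carry over. Pictures are saved under pics/ and viewed, at most 14 in all, crops included, and the job is handed in when it is done.

Besides the shell and the picture viewer there is one more tool, called after ">>>" as name(argument=value, ...) on one line, values as JSON. jog_arm: Moves the arm, as the interface text tells. Shifts and turns lie within -1 to 1; 1 stands for 0.4 m of shift or pi/2 rad of turn. Its arguments: {"type":"object","properties":{"series":{"type":"string"},"grip_force":{"type":"number"}},"required":["series"]}

```bash
ls; mkdir -p pics
python3 - <<'E'
from rig import *
import cv2
for n in ["scene","top"]:
    p=capture(n); cv2.imwrite(f"pics/{n}0.png",p["img"][:,:,::-1]); print(n,p["intrinsics"].tolist(),p["dist_coeffs"],p["R"].tolist(),p["t"])
print(sense())
E
```

```text
pics
scene [[419.6774793506995, 0.0, 276.5226686490945], [0.0, 419.6774793506995, 212.0078412597103], [0.0, 0.0, 1.0]] [0.02195348 0.         0.         0.         0.        ] [[0.7908505208448872, -0.6116101842062055, -0.022100593987987693], [-0.40153695557001695, -0.49128296561152646, -0.7729224547207215], [0.46186959955265816, 0.6201403311148169, -0.6341154805978737]] [-322.26103583  266.19623687  850.63869222]
top [[463.36507311111035, 0.0, 280.79613193593997], [0.0, 463.36507311111035, 209.60608871228123], [0.0, 0.0, 1.0]] [-0.11653756  0.          0.          0.          0.        ] [[0.006080321552493508, -0.9999810891591563, 0.0009225041384841881], [-0.9785809051688465, -0.006140027297892342, -0.2057710186194883], [0.20577279151709774, 0.0003484090245307474, -0.9785997327214088]] [ 124.22790814  510.28581953 1074.20779459]
{'time_s': 0.1, 'joints': array([ 1.06160966e+00,  3.13394180e-01,  1.49833740e+00, -2.35846463e-07,
        1.33099401e+00, -2.23412415e-01]), 'dq': array([-0.00033213, -0.00055849, -0.0022593 ,  0.00013284,  0.00147758,
        0.0005272 ]), 'tau': array([ 2.62078975e-03, -4.12894499e+01, -2.60143733e+01, -2.33966202e-04,
        3.06388443e-03,  1.44708855e-05]), 'eef_pos': array([147.90149301, 503.49810447, 222.60116346]), 'ee_rot': array([-2.02780560e-04,  1.42401356e-01,  9.89808837e-01, -5.28928138e-04]), 'force': array([-0.18138183,  0.15820204, -0.08536971]), 'wrist_torque': array([-0.01865831,  0.04432485,  0.02411314]), 'grip_force': 0.0, 'grip_width': 0.9988518109949908}
```

View pics/scene0.png

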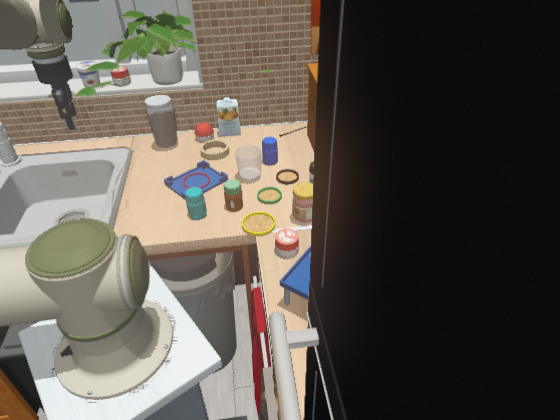

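View pics/top0.png

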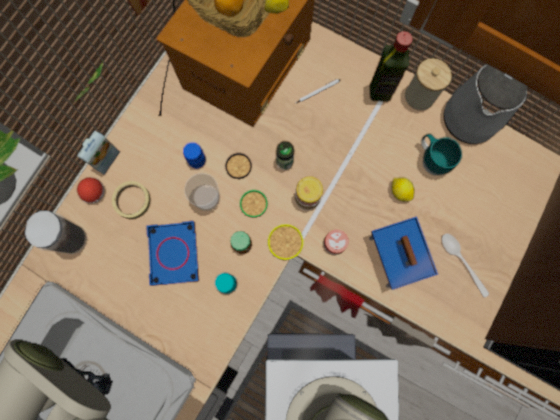

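The scene view shows the arm at left, with the right part blocked by a black cabinet. In the top view:
- **Jars and pot:** black jar (285,153), green jar (240,241), yellow jar (309,192), red pot (336,242).
- **Holders and trays:** black (238,166), green (253,204) and yellow (285,242) holders; lower tray (173,253), upper tray (404,250).
- **Leave alone:** glass (203,195).

Possible mix-ups:
- Green jar (240,241) against turquoise (226,283) and blue (194,155). The ribbed green cap on brown is right.
- Black jar (285,153) against the dark bottle (388,75).
- Red pot (336,242) against the apple (90,189).
- Yellow jar (309,192) against the lemon (403,189) and the tan jar (428,84).
- Black, green and yellow holders against the beige ring (131,200).

```bash
cat > h.py <<'E'
import numpy as np, cv2
from rig import *
from scipy.optimize import minimize
def proj(p,X):
    return cv2.projectPoints(np.asarray(X,float).reshape(-1,1,3),cv2.Rodrigues(p["R"])[0],p["t"],p["intrinsics"],p["dist_coeffs"])[0][:,0]
def back(p,rc,z):
    u=cv2.undistortPoints(np.array([[[rc[1],rc[0]]]],float),p["intrinsics"],p["dist_coeffs"])[0,0]
    d=p["R"].T@np.array([u[0],u[1],1]); c=-p["R"].T@p["t"]
    return c+d*(z-c[2])/d[2]
def cyl(r,h,z0=0,r2=None):
    a=np.linspace(0,2*np.pi,48,endpoint=False); r2=r2 or r
    return np.vstack([np.c_[q*np.cos(a),q*np.sin(a),0*a+z] for q,z in((r,z0),(r2,h))])
def box(a,b,z0,z1): return np.array([[i*a/2,j*b/2,z] for i in(-1,1) for j in(-1,1) for z in(z0,z1)])
feet=np.array([[i*62+k,j*47+l,0] for i in(-1,1) for j in(-1,1) for k in(-4,4) for l in(-4,4)])
M=dict(black_jar=cyl(22.5,105),green_jar=cyl(24,80),yellow_jar=cyl(33,100),red_pot=cyl(29,50),black_holder=cyl(35,12),
 green_holder=cyl(36,12),yellow_holder=cyl(45,12),lower_tray=box(151,121,0,22),upper_tray=np.vstack([box(146,116,70,83),box(70,14,100,126),feet]),
 glass_cup=cyl(30,93,0,40.5))
def pose(X,q):
    c,s=np.cos(q[2]),np.sin(q[2]); return X@np.array([[c,s,0],[-s,c,0],[0,0,1]])+[q[0],q[1],q[3] if len(q)>3 else 0]
def hull(u):
    m=np.zeros((840*2,1120*2),np.uint8); cv2.fillConvexPoly(m,cv2.convexHull(np.round((u+.5)*64).astype(np.int32)),255,shift=4); return m
def fit(name,views,q0,yaw=False,X=None,z=0):
    """views: list of (picture, region). Maximise IoU of convex hulls"""
    X=M[name] if X is None else X
    T=[hull(np.argwhere(r)[:,::-1].astype(float)) for _,r in views]
    T=[cv2.dilate(t,np.ones((3,3)))>0 for t in T]
    def cost(v):
        q=[v[0],v[1],v[2]/100 if yaw else 0,z]; c=0
        for (p,_),t in zip(views,T):
            m=hull(proj(p,pose(X,q)))>0; c+=1-(m&t).sum()/(m|t).sum()
        return c/len(views)
    best=None
    for y in ([-30,0,30] if yaw else [0]):
        v0=[q0[0],q0[1]]+([y] if yaw else [])
        o=minimize(cost,v0,method="Nelder-Mead",options=dict(initial_simplex=np.vstack([v0]+[np.array(v0)+12*e for e in np.eye(len(v0))]),xatol=.15,fatol=1e-4))
        if best is None or o.fun<best.fun: best=o
    return best.x,best.fun
E
cat > m.py <<'E'
from h import *
import pickle
P={n:capture(n) for n in("top","scene")}; res={}
for n in M:
    out=[]; V=[]; q=None
    for c in P:
        R=regions_of(n,P[c]); K=mark_of(n,P[c])
        for d in R[:3]: out.append((c,[int(v) for v in d["point"]],int(d["region"].sum()),round(d["confidence"],2)))
        out.append(("mark",c,[(back(P[c],k["point"],0).round(0)[:2].tolist(),round(k["confidence"],2)) for k in K[:2]]))
        if c=="top" and R and K: q=back(P[c],K[0]["point"],0); V=[(P[c],R[0]["region"])]
    print(n,out)
    if q is not None:
        f=fit(n,V,q,"tray" in n); print("   FIT",f[0].round(1),round(f[1],3)); res[n]=f[0]
pickle.dump(res,open("res.pkl","wb"))
E
python3 m.py
```

```text
black_jar [('top', [154, 287], 465, 0.67), ('mark', 'top', [([645.0, 119.0], 0.96), ([550.0, 316.0], 0.61)]), ('scene', [173, 310], 91, 0.61), ('mark', 'scene', [])]
   FIT [648.5 118.6] 0.081
green_jar [('top', [243, 241], 421, 0.77), ('top', [151, 196], 426, 0.71), ('top', [280, 224], 378, 0.59), ('mark', 'top', [([422.0, 229.0], 0.75), ([337.0, 268.0], 0.55)]), ('scene', [148, 267], 449, 0.97), ('scene', [196, 233], 537, 0.81), ('scene', [205, 196], 578, 0.64), ('mark', 'scene', [([324.0, 241.0], 0.89), ([436.0, 222.0], 0.77)])]
   FIT [431.6 222.9] 0.066
yellow_jar [('top', [193, 308], 789, 0.58), ('mark', 'top', [([552.0, 61.0], 0.57)]), ('scene', [204, 303], 812, 0.73), ('scene', [224, 258], 649, 0.4), ('mark', 'scene', [([550.0, 61.0], 0.56)])]
   FIT [549.8  61.1] 0.041
red_pot [('top', [241, 334], 522, 0.71), ('mark', 'top', [([436.0, -9.0], 0.62)]), ('scene', [242, 286], 612, 0.61), ('mark', 'scene', [([429.0, -2.0], 0.58)])]
   FIT [434.1  -7.3] 0.078
black_holder [('top', [164, 238], 597, 0.95), ('mark', 'top', [([635.0, 238.0], 0.98), ([544.0, 328.0], 0.2)]), ('scene', [
[... 552 characters left out ...]
ay [('top', [252, 171], 2977, 0.82), ('top', [155, 285], 485, 0.45), ('mark', 'top', [([407.0, 397.0], 0.73)]), ('scene', [179, 198], 1182, 0.59), ('mark', 'scene', [([406.0, 391.0], 0.55)])]
   FIT [406.  397.3   9.9] 0.024
upper_tray [('top', [252, 404], 3167, 0.92), ('mark', 'top', [([408.0, -165.0], 0.64)]), ('scene', [282, 296], 932, 0.74), ('mark', 'scene', [([400.0, -163.0], 0.85), ([437.0, 119.0], 0.35)])]
   FIT [ 404.2 -164.4   30.9] 0.029
glass_cup [('top', [192, 199], 974, 0.75), ('top', [164, 238], 567, 0.67), ('mark', 'top', [([548.0, 328.0], 0.71)]), ('scene', [162, 247], 938, 0.69), ('mark', 'scene', [([556.0, 325.0], 0.79), ([428.0, -3.0], 0.46)])]
   FIT [549.9 315.8] 0.039
```

```bash
cat >> h.py <<'E'
def rows(*wps):
    """wps: (x,y,z,tool-y angle rad or None). Print jog units from present pose"""
    from scipy.spatial.transform import Rotation as Ro
    s=sense(); q=s["ee_rot"]; R=Ro.from_quat(q[[1,2,3,0]]); p=s["eef_pos"]
    a0=np.arctan2(R.as_matrix()[1,1],R.as_matrix()[0,1])
    print("pos",p.round(1),"yang",round(a0,4),"w",round(s["grip_width"],3),"gf",round(s["grip_force"],1),"F",s["force"].round(1),"t",round(s["time_s"],2))
    for w in wps:
        a=a0 if w[3] is None else w[3]
        G=Ro.from_matrix(np.array([[np.sin(a),np.cos(a),0],[-np.cos(a),np.sin(a),0],[0,0,-1]]).reshape(3,3))
        d=R.inv().apply(np.array(w[:3])-p)/400; r=(R.inv()*G).as_rotvec()/(np.pi/2)
        print("  ",*np.round(np.r_[d,r],4))
E
python3 - <<'E'
from h import *
a=cv2.imread("pics/top0.png")[130:300,180:350]; b=cv2.imread("pics/scene0.png")[120:260,170:320]
cv2.imwrite("pics/crop1.png",np.hstack([cv2.resize(a,(400,400),interpolation=2),cv2.resize(b,(400,400),interpolation=2)]))
rows((432,223,200,np.pi/2),(432,223,58,np.pi/2))
E
```

```text
pos [148.  503.7 223.1] yang 1.285 w 1.005 gf 0.0 F [-0.4  0.2  1. ] t 2.2Traceback (most recent call last):
  File "<stdin>", line 4, in <module>
  File "h.py", line 46, in rows
    G=Ro.from_matrix(np.array([[np.sin(a),np.cos(a),0],[-np.cos(a),np.sin(a),0],[0,0,-1]]).reshape(3,3))
  File "scipy/spatial/transform/_rotation.pyx", line 1143, in scipy.spatial.transform._rotation.Rotation.from_matrix
ValueError: Non-positive determinant (left-handed or null coordinate frame) in rotation matrix 0: [[ 1.000000e+00  6.123234e-17  0.000000e+00]
 [-6.123234e-17  1.000000e+00  0.000000e+00]
 [ 0.000000e+00  0.000000e+00 -1.000000e+00]].
```

View pics/crop1.png

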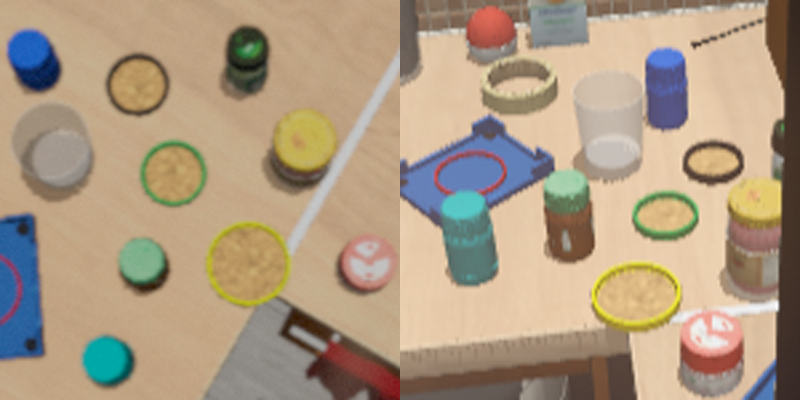

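The crop confirms that the brown jar with the ribbed green cap, at top-view pixel (240,241), is the green_jar. The turquoise (226,283) and blue (194,155) ones are look-alikes.

```bash
sed -i 's/\[\[np.sin(a),np.cos(a),0\],\[-np.cos(a),np.sin(a),0\]/[[-np.sin(a),np.cos(a),0],[np.cos(a),np.sin(a),0]/' h.py
python3 - <<'E'
from h import *
import pickle
res=pickle.load(open("res.pkl","rb")); p=capture("scene")
for n in ["green_jar","yellow_jar","red_pot","black_holder","green_holder","yellow_holder","lower_tray"]:
    R=regions_of(n,p); R=min(R,key=lambda d:np.hypot(*(np.array(d["point"])[::-1]-proj(p,[*res[n][:2],30])[0])))
    f=fit(n,[(p,R["region"])],res[n],"tray" in n); print(n,res[n].round(1),f[0].round(1),round(f[1],3))
rows((432,223,200,np.pi/2),(432,223,58,np.pi/2))
E
```

```text
green_jar [431.6 222.9] [427.9 222. ] 0.037
yellow_jar [549.8  61.1] [545.1  61.2] 0.182
red_pot [434.1  -7.3] [432.3  -8.6] 0.04
black_holder [636.4 239.8] [632.7 237.8] 0.046
green_holder [534.5 197.9] [533.4 195. ] 0.033
yellow_holder [437.3 118. ] [434.8 114.4] 0.043
lower_tray [406.  397.3   9.9] [405.5 398.6  10.8] 0.04
pos [148.  503.7 223.1] yang 1.285 w 0.997 gf 0.0 F [-0.1  0.3  0.3] t 2.6
   -0.879 -0.4731 0.0576 -0.0 -0.0 -0.1819
   -0.879 -0.4731 0.4126 -0.0 -0.0 -0.1819
```

>>> jog_arm(series="-0.874 -0.473 0.058 0 0 -0.182 1;-0.874 -0.473 0.058 0 0 -0.182 1;-0.874 -0.473 0.058 0 0 -0.182 1;-0.874 -0.473 0.058 0 0 -0.182 1;-0.874 -0.473 0.058 0 0 -0.182 1;-0.874 -0.473 0.058 0 0 -0.182 1;-0.874 -0.473 0.058 0 0 -0.182 1;-0.874 -0.473 0.058 0 0 -0.182 1", grip_force=40)

```text
time_s: 3.6
eef_pos: [431.1, 222.3, 199.6]
ee_rot: [-0.0, 0.002, 1.0, -0.0]
force: [-0.1, 0.6, -0.2]
grip_width: 1.001
grip_force: 0.0
```

Run:
```python
from h import *
h=np.pi/2
rows((430,222.5,200,h),(430,222.5,58,h))
p=capture("wrist"); cv2.imwrite("pics/w1.png",p["img"][:,:,::-1])
print(p["intrinsics"][0],p["dist_coeffs"],(-p["R"].T@p["t"]).round(1),p["R"].round(3).tolist())
R=regions_of("green_jar",p)
for d in R[:2]:
    f=fit("green_jar",[(p,d["region"])],(430,222)); print(d["point"],f[0].round(1),round(f[1],3))
```

```text
pos [431.1 222.3 199.6] yang 1.5678 w 1.001 gf 0.0 F [-0.1  0.6 -0.2] t 3.6
   0.0027 0.0005 -0.001 -0.0001 -0.0003 -0.0019
   0.0025 0.0006 0.354 -0.0001 -0.0003 -0.0019
[338.80909158   0.         276.18146827] [-0.08361828  0.          0.          0.          0.        ] [349.9 222.6 351.7] [[0.003, 1.0, 0.0], [0.949, -0.003, 0.316], [0.316, -0.001, -0.949]]
[195.7, 274.6] [428.8 223.3] 0.057
[377.2, 370.1] [430. 222.] 1.0
```

View pics/w1.png

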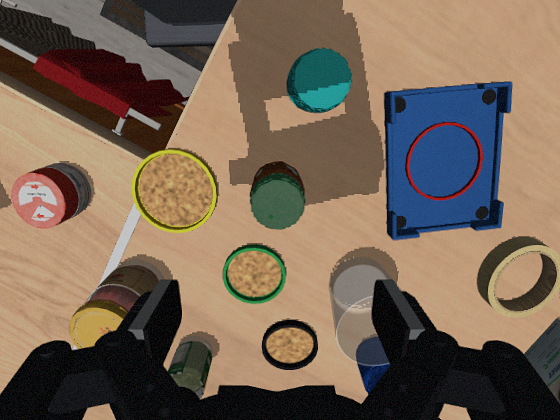

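The wrist view shows the green jar at (277,200) centred between the fingers, with its holder (253,273), black holder (290,343), yellow holder (175,190), lower tray (447,160) and glass (362,300) around it. The wrist fit agrees, so I'm grasping.

>>> jog_arm(series="0.004 0.001 0.15 0 0 0 1;0.004 0.001 0.28 0 0 0 1;0.004 0.001 0.354 0 0 0 1;0.004 0.001 0.354 0 0 0 0.3;0.004 0.001 0.354 0 0 0 -1;0.004 0.001 0.354 0 0 0 -1;0.004 0.001 0.354 0 0 0 -1;0.004 0.001 0.354 0 0 0 -1;0.004 0.001 0.3 0 0 0 -1;0.004 0.001 0.15 0 0 0 -1;0.004 0.001 0.15 0 0 0 -1", grip_force=40)

```text
time_s: 5.08
eef_pos: [430.6, 224.7, 144.4]
ee_rot: [0.005, -0.0, 1.0, 0.001]
force: [-0.9, -0.0, -1.7]
grip_width: 0.522
grip_force: 41.5
```

Run:
```python
from h import *
h=np.pi/2
rows((534,196.5,139,h),(534,196.5,66,h),(534,196.5,62,h),(534,196.5,180,h))
```

```text
pos [430.6 224.7 144.4] yang 1.5711 w 0.522 gf 41.5 F [-0.9 -0.  -1.7] t 5.08
   -0.2584 -0.0707 0.0158 0.0014 0.0058 0.0002
   -0.2567 -0.0711 0.1982 0.0014 0.0058 0.0002
   -0.2566 -0.0711 0.2082 0.0014 0.0058 0.0002
   -0.2593 -0.0705 -0.0867 0.0014 0.0058 0.0002
```

>>> jog_arm(series="-0.13 -0.035 0.01 0 0.006 0 -1;-0.258 -0.07 0.01 0 0.006 0 -1;-0.257 -0.07 0.01 0 0.006 0 -1;-0.257 -0.07 0.14 0 0.006 0 -1;-0.257 -0.07 0.19 0 0.006 0 -1;-0.257 -0.07 0.205 0 0.006 0 -1;-0.257 -0.07 0.207 0 0.006 0 -1;-0.257 -0.07 0.207 0 0.006 0 -1")

```text
time_s: 6.08
eef_pos: [532.1, 196.2, 61.0]
ee_rot: [-0.002, -0.001, 1.0, -0.0]
force: [-7.8, -4.5, 29.6]
grip_width: 0.519
grip_force: 52.3
```

Run:
```python
from h import *
h=np.pi/2
rows((534,196.5,62,h),(534,196.5,220,h),(648,119,220,h),(648,119,84,h))
```

```text
pos [532.1 196.2  61. ] yang 1.5719 w 0.519 gf 52.3 F [-7.8 -4.5 29.6] t 6.08
   -0.0049 0.0007 -0.0025 -0.0002 -0.003 0.0007
   -0.003 0.0006 -0.3975 -0.0002 -0.003 0.0007
   -0.2878 -0.1935 -0.3988 -0.0002 -0.003 0.0007
   -0.2894 -0.1933 -0.0588 -0.0002 -0.003 0.0007
```

>>> jog_arm(series="0 0 -0.003 0 0 0 0.5;0 0 -0.003 0 0 0 0.6;0 0 -0.003 0 0 0 0.6;0 0 -0.15 0 0 0 0.6;0 0 -0.3 0 0 0 0.8;0 0 -0.4 0 0 0 1;-0.15 -0.1 -0.4 0 -0.003 0 1;-0.29 -0.193 -0.4 0 -0.003 0 1;-0.29 -0.193 -0.4 0 -0.003 0 1;-0.29 -0.193 -0.4 0 -0.003 0 1")

```text
time_s: 7.32
eef_pos: [649.0, 118.2, 214.9]
ee_rot: [-0.003, 0.001, 1.0, 0.0]
force: [-0.8, 0.7, -0.2]
grip_width: 1.0
grip_force: 0.0
```

Run:
```python
from h import *
h=np.pi/2
p=capture("wrist"); cv2.imwrite("pics/w2.png",p["img"][:,:,::-1])
for d in regions_of("black_jar",p)[:2]:
    f=fit("black_jar",[(p,d["region"])],(648,119)); print(d["point"],d["confidence"],f[0].round(1),round(f[1],3))
t=capture("top"); d=regions_of("green_jar",t)
for d in d: 
    f=fit("green_jar",[(t,d["region"])],back(t,d["point"],40),z=4);print(d["point"],f[0].round(1),round(f[1],3))
rows((648,119,220,h),(648,119,84,h))
```

```text
[198.6, 277.2] 0.82 [646.  118.4] 0.035
[154.2, 195.9] [648.7 344.9] 0.092
pos [648.2 119.7 216.3] yang 1.572 w 1.002 gf 0.0 F [ 0.3  0.3 -0.3] t 7.53
   0.0004 -0.0018 -0.0092 0.0 -0.003 0.0008
   -0.0011 -0.0018 0.3308 0.0 -0.003 0.0008
```

View pics/w2.png

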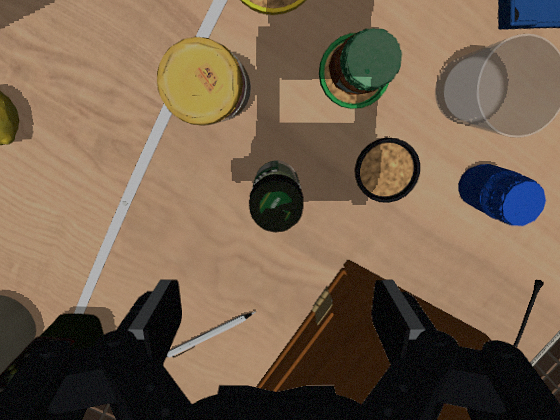

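Green jar seated in the green holder (360,70). Black jar at (277,200), its holder at (387,168), chest's base corner near (347,262).

Run:
```python
from h import *
h=np.pi/2
t=capture("top"); p=capture("wrist")
print(back(t,(118,248),0),back(p,(262,347),0), back(p,(405,262),0),back(p,(330,480),0))
f=[ (d["point"],fit("black_holder",[(p,d["region"])],(635,239))) for d in regions_of("black_holder",p)[:1]]; print(f)
rows((646.5,118.5,216,h),(646.5,118.5,84,h))
```

```text
[7.70456090e+02 2.16628958e+02 2.27373675e-13] [7.48052124e+02 2.05452438e+02 5.68434189e-14] [979.17909639  99.62386901   0.        ] [852.25487945 396.52333816   0.        ]
[([171.2, 387.6], (array([635.3159821 , 238.32721186]), np.float64(0.029166666666666674)))]
pos [648.4 119.5 216.4] yang 1.5718 w 0.996 gf 0.0 F [ 0.2  0.3 -0.8] t 7.67
   0.0048 -0.0024 0.0009 0.0 -0.0028 0.0006
   0.0034 -0.0024 0.3309 0.0 -0.0028 0.0006
```

>>> jog_arm(series="0.003 -0.002 0.15 0 -0.003 0 1;0.003 -0.002 0.28 0 -0.003 0 1;0.003 -0.002 0.354 0 -0.003 0 1;0.003 -0.002 0.354 0 -0.003 0 0.3;0.003 -0.002 0.354 0 -0.003 0 -1;0.003 -0.002 0.354 0 -0.003 0 -1;0.003 -0.002 0.354 0 -0.003 0 -1;0.003 -0.002 0.354 0 -0.003 0 -1;0.003 -0.002 0.3 0 -0.003 0 -1;0.003 -0.002 0.2 0 -0.003 0 -1;0.003 -0.002 0.2 0 -0.003 0 -1", grip_force=40)

```text
time_s: 9.05
eef_pos: [648.8, 118.1, 140.0]
ee_rot: [0.004, -0.0, 1.0, 0.0]
force: [0.0, -0.0, -1.6]
grip_width: 0.508
grip_force: 40.9
```

Run:
```python
from h import *
h=np.pi/2
rows((635,239,135,h),(635,239,90,h),(635,239,79,h))
```

```text
pos [648.8 118.1 140. ] yang 1.571 w 0.508 gf 40.9 F [ 0.  -0.  -1.6] t 9.05
   0.0345 0.3022 0.0124 0.0 0.0045 0.0001
   0.0353 0.3022 0.1249 0.0 0.0045 0.0001
   0.0355 0.3022 0.1523 0.0 0.0045 0.0001
```

>>> jog_arm(series="0.015 0.15 0 0 0 0 -1;0.032 0.302 0 0 0 0 -1;0.032 0.302 0 0 0 0 -1;0.032 0.302 0.1 0 0 0 -1;0.032 0.302 0.13 0 0 0 -1;0.032 0.302 0.142 0 0 0 -1;0.032 0.302 0.142 0 0 0 -1;0.032 0.302 0.142 0 0 0 -1")

```text
time_s: 10.05
eef_pos: [635.1, 238.0, 81.3]
ee_rot: [0.001, 0.0, 1.0, -0.0]
force: [-3.5, -2.2, 7.6]
grip_width: 0.507
grip_force: 41.8
```

Run:
```python
from h import *
h=np.pi/2
rows((635,239,79,h),(635,239,210,h),(549,61,210,h))
```

```text
pos [635.1 238.   81.3] yang 1.5701 w 0.507 gf 41.8 F [-3.5 -2.2  7.6] t 10.05
   0.0001 0.0026 0.0057 -0.0002 0.001 -0.0005
   -0.0003 0.0025 -0.3218 -0.0002 0.001 -0.0005
   0.2143 -0.4426 -0.322 -0.0002 0.001 -0.0005
```

>>> jog_arm(series="0 0 0.003 0 0 0 -1;0 0 0.003 0 0 0 0.5;0 0 0.003 0 0 0 0.6;0 0 0.003 0 0 0 0.6;0 0 -0.15 0 0 0 0.6;0 0 -0.32 0 0 0 0.8;0 0 -0.32 0 0 0 1;0.11 -0.22 -0.32 0 0 0 1;0.214 -0.443 -0.32 0 0 0 1;0.214 -0.443 -0.32 0 0 0 1;0.214 -0.443 -0.32 0 0 0 1;0.214 -0.443 -0.32 0 0 0 1")

```text
time_s: 11.55
eef_pos: [548.9, 61.6, 206.9]
ee_rot: [-0.0, 0.0, 1.0, 0.0]
force: [-0.2, 0.1, -0.2]
grip_width: 1.001
grip_force: 0.0
```

Run:
```python
from h import *
h=np.pi/2
p=capture("wrist"); cv2.imwrite("pics/w3.png",p["img"][:,:,::-1])
for n,q in(("yellow_jar",(549,61)),("yellow_holder",(436,116)),("red_pot",(433,-8))):
  for d in regions_of(n,p)[:1]:
    f=fit(n,[(p,d["region"])],q); print(n,d["point"],d["confidence"],f[0].round(1),round(f[1],3))
rows((549,61,210,h),(549,61,70,h))
```

```text
yellow_jar [202.7, 274.0] 0.77 [548.8  59.9] 0.055
red_pot [62.5, 196.9] 0.68 [435.1  -8. ] 0.028
pos [549.2  62.7 206.8] yang 1.5725 w 1.001 gf 0.0 F [ 0.7  0.5 -0.4] t 11.75
   0.0004 -0.0044 -0.008 0.0001 -0.0003 0.0011
   0.0003 -0.0044 0.342 0.0001 -0.0003 0.0011
```

View pics/w3.png

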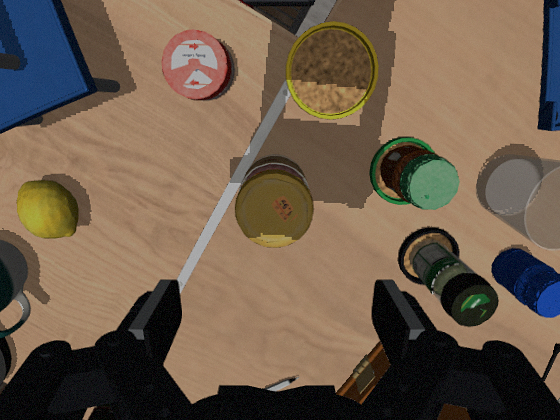

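The black jar stands in its holder (430,255) and the green one in its (405,172). The yellow jar (275,205) is centred, and its holder is at (332,70).

>>> jog_arm(series="0 -0.004 0.15 0 0 0 1;0 -0.004 0.26 0 0 0 1;0 -0.004 0.342 0 0 0 1;0 -0.004 0.342 0 0 0 1;0 -0.004 0.342 0 0 0 -1;0 -0.004 0.342 0 0 0 -1;0 -0.004 0.342 0 0 0 -1;0 -0.004 0.342 0 0 0 -1;0 -0.004 0.3 0 0 0 -1;0 -0.004 0.17 0 0 0 -1;0 -0.004 0.17 0 0 0 -1;0 -0.004 0.17 0 0 0 -1", grip_force=70)

```text
time_s: 13.25
eef_pos: [548.4, 60.1, 139.1]
ee_rot: [-0.0, -0.0, 1.0, 0.0]
force: [0.2, -0.3, -5.0]
grip_width: 0.725
grip_force: 79.4
```

Run:
```python
from h import *
h=np.pi/2
p=capture("wrist")
for d in regions_of("yellow_holder",p)[:1]:
    f=fit("yellow_holder",[(p,d["region"])],(436,116)); print(d["point"],d["confidence"],f[0].round(1),round(f[1],3))
rows((436,116,138,h),(436,116,74,h))
```

```text
pos [548.1  60.1 138.1] yang 1.5709 w 0.723 gf 79.4 F [-0.6  0.6 -4.6] t 13.35
   0.2802 0.1398 0.001 0.0001 -0.0016 0.0001
   0.2798 0.1398 0.161 0.0001 -0.0016 0.0001
```

>>> jog_arm(series="0.14 0.07 0 0 -0.001 0 -1;0.28 0.14 0 0 -0.001 0 -1;0.28 0.14 0 0 -0.001 0 -1;0.28 0.14 0.1 0 -0.001 0 -1;0.28 0.14 0.145 0 -0.001 0 -1;0.28 0.14 0.158 0 -0.001 0 -1;0.28 0.14 0.16 0 -0.001 0 -1;0.28 0.14 0.16 0 -0.001 0 -1")

```text
time_s: 14.35
eef_pos: [438.0, 115.7, 77.1]
ee_rot: [0.002, -0.0, 1.0, -0.0]
force: [-8.6, -2.1, 21.9]
grip_width: 0.727
grip_force: 81.8
```

Run:
```python
from h import *
h=np.pi/2
p=capture("top")
for d in regions_of("yellow_holder",p)[:1]: print(d["point"],fit("yellow_holder",[(p,d["region"])],(436,116)))
rows((436,116,74,h),(434,-8,74,h),(434,-8,30,h))
```

```text
pos [438.  115.7  77.1] yang 1.5709 w 0.723 gf 81.8 F [-7.8 -2.  21.2] t 14.45
   0.005 0.0007 0.0078 -0.0003 0.0022 0.0001
   0.01 -0.3093 0.008 -0.0003 0.0022 0.0001
   0.0104 -0.3093 0.118 -0.0003 0.0022 0.0001
```

Run:
```python
from h import *
p=capture("wrist"); t=capture("scene")
a=p["img"][80:280,180:380]; b=t["img"][170:270,220:320]
cv2.imwrite("pics/c4.png",np.hstack([cv2.resize(a,(400,400)),cv2.resize(b,(400,400))])[:,:,::-1])
```

```text
(no output)
```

View pics/c4.png

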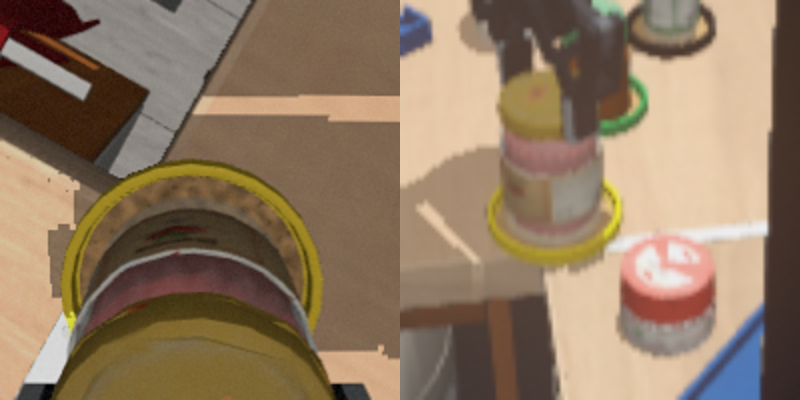

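The jar foot sits inside the yellow ring in both crops, upright. Releasing.

>>> jog_arm(series="0 0 0.002 0 0 0 0.9;0 0 0.002 0 0 0 1;0 0 0.002 0 0 0 1;0 0 0.002 0 0 0 1;0 0 -0.15 0 0 0 1;0 0 -0.3 0 0 0 1;0.005 -0.155 -0.32 0 0 0 1;0.01 -0.31 -0.32 0 0 0 1;0.01 -0.31 -0.32 0 0 0 1;0.01 -0.31 -0.32 0 0 0 1")

```text
time_s: 15.8
eef_pos: [432.6, -7.7, 203.1]
ee_rot: [0.001, 0.0, 1.0, 0.0]
force: [-0.0, 0.2, -0.4]
grip_width: 0.998
grip_force: 0.0
```

Run:
```python
from h import *
h=np.pi/2
p=capture("wrist"); cv2.imwrite("pics/w5.png",p["img"][:,:,::-1])
for d in regions_of("red_pot",p)[:1]:
    f=fit("red_pot",[(p,d["region"])],(434,-8)); print(d["point"],d["confidence"],f[0].round(1),round(f[1],3))
rows((434,-8,200,h),(434,-8,30,h))
```

```text
[188.8, 278.5] 0.9 [435.   -7.8] 0.03
pos [432.7  -6.9 203.1] yang 1.5726 w 0.997 gf 0.0 F [ 0.3  0.4 -1.2] t 15.9
   -0.0033 -0.0028 0.0078 0.0001 0.0009 0.0012
   -0.0027 -0.0029 0.4328 0.0001 0.0009 0.0012
```

View pics/w5.png

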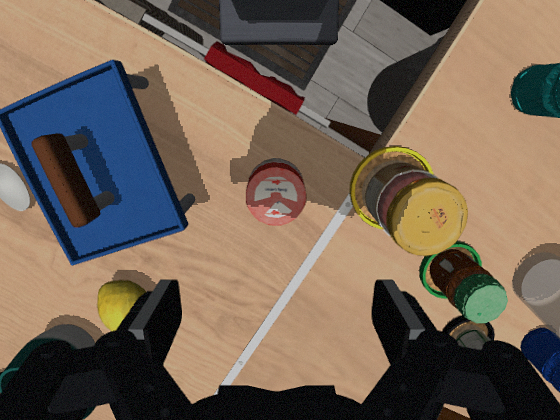

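The yellow jar stands in its holder (390,190). The pot at (278,190) is centred; the upper tray is at (95,165).

>>> jog_arm(series="-0.004 -0.002 0.15 0 0 0 1;-0.004 -0.002 0.3 0 0 0 1;-0.004 -0.002 0.43 0 0 0 1;-0.004 -0.002 0.433 0 0 0 1;-0.004 -0.002 0.433 0 0 0 -1;-0.004 -0.002 0.433 0 0 0 -1;-0.004 -0.002 0.433 0 0 0 -1;-0.004 -0.002 0.433 0 0 0 -1;-0.004 -0.002 0.3 0 0 0 -1;-0.004 -0.002 0.15 0 0 0 -1;-0.004 -0.002 0 0 0 0 -1;-0.004 -0.002 0 0 0 0 -1", grip_force=40)

```text
time_s: 17.4
eef_pos: [436.2, -9.1, 208.8]
ee_rot: [0.006, -0.0, 1.0, -0.002]
force: [0.5, -0.1, -1.6]
grip_width: 0.651
grip_force: 43.2
```

Run:
```python
from h import *
h=np.pi/2
rows((405.8,397.7,203,h),(405.8,397.7,34,h))
t=capture("top")
for d in regions_of("yellow_jar",t)[:1]: print(d["point"],fit("yellow_jar",[(t,d["region"])],(436,116),z=4))
for d in regions_of("yellow_holder",t)[:1]: print(d["point"],fit("yellow_holder",[(t,d["region"])],(436,116),z=0))
```

```text
pos [436.2  -9.1 208.8] yang 1.5713 w 0.651 gf 43.2 F [ 0.5 -0.1 -1.6] t 17.4
   0.0755 1.0172 0.01 -0.0021 0.0081 0.0003
   0.081 1.0186 0.4325 -0.0021 0.0081 0.0003
[237.3, 285.1] (array([438.80104728, 116.75123087]), np.float64(0.0711619604024667))
[252.4, 282.6] (array([435.51466943, 116.89882478]), np.float64(0.22634187115648696))
```

>>> jog_arm(series="0 0.15 0 0 0 0 -1;0.02 0.3 0 0 0 0 -1;0.04 0.45 0 0 0 0 -1;0.06 0.6 0 0 0 0 -1;0.07 0.75 0 0 0 0 -1;0.072 0.9 0 0 0 0 -1;0.072 1 0 0 0 0 -1;0.072 1 0 0 0 0 -1;0.072 1 0.1 0 0 0 -1;0.072 1 0.1 0 0 0 -1")

```text
time_s: 18.8
eef_pos: [404.1, 389.6, 160.2]
ee_rot: [-0.002, 0.0, 1.0, -0.002]
force: [-0.9, -0.4, 0.2]
grip_width: 0.65
grip_force: 43.2
```

```bash
cat > ring.py <<'E'
from h import *
h=np.pi/2
def ring(p):
    hsv=cv2.cvtColor(p["img"],cv2.COLOR_RGB2HSV); return ((hsv[...,0]<8)|(hsv[...,0]>172))&(hsv[...,1]>130)&(hsv[...,2]>90)
E
python3 - <<'E'
from ring import *
p=capture("wrist"); cv2.imwrite("pics/w6.png",p["img"][:,:,::-1])
for d in regions_of("lower_tray",p)[:1]:
    f=fit("lower_tray",[(p,d["region"])],(406,398),True); print(d["point"],d["confidence"],f[0].round(1),round(f[1],3))
rows((406,397.7,164,h),(406,397.7,34,h))
E
```

```text
[163.3, 292.3] 0.95 [406.1 396.8  11. ] 0.143
pos [405.7 390.8 163.7] yang 1.5702 w 0.652 gf 43.2 F [-0.2 -0.5 -0.4] t 18.9
   -0.0007 0.0174 -0.0007 -0.0001 0.0009 -0.0004
   -0.0003 0.0174 0.3243 -0.0001 0.0009 -0.0004
```

View pics/w6.png

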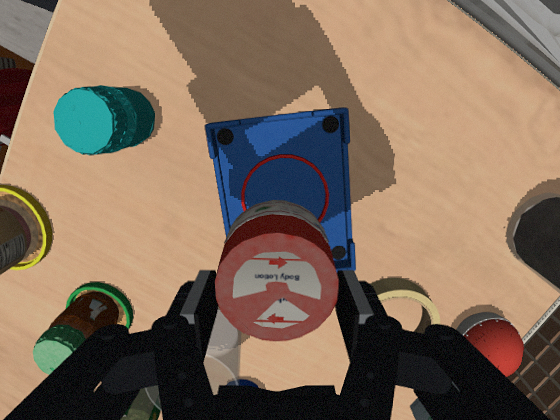

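The pot (275,285) hangs over the tray, whose ring is at (285,190). Everything lines up with the target (406,397.5), so I'm lowering.

>>> jog_arm(series="0 0.017 0.1 0 0.001 0 -1;0 0.017 0.2 0 0.001 0 -1;0 0.017 0.28 0 0.001 0 -1;0 0.017 0.305 0 0.001 0 -1;0 0.017 0.322 0 0.001 0 -1;0 0.017 0.322 0 0.001 0 -1;0 0.017 0.322 0 0.001 0 -1")

```text
time_s: 19.77
eef_pos: [406.5, 398.5, 36.6]
ee_rot: [0.001, -0.0, 1.0, 0.001]
force: [-1.6, -1.5, 7.1]
grip_width: 0.653
grip_force: 43.8
```

Run:
```python
from ring import *
rows((406,397.5,34,h))
```

```text
pos [406.5 398.5  36.6] yang 1.5709 w 0.653 gf 43.8 F [-1.6 -1.5  7.1] t 19.77
   0.0014 -0.0025 0.0066 0.0009 0.0016 0.0001
```

>>> jog_arm(series="0 0 0.002 0 0 0 0.5;0 0 0.002 0 0 0 0.7;0 0 0.002 0 0 0 0.7;0 0 -0.1 0 0 0 0.7;0 0 -0.25 0 0 0 1;0 0 -0.409 0 0 -0.067 1;0 0 -0.409 0 0 -0.067 1;0 0 -0.409 0 0 -0.067 1;0 0 -0.409 0 0 -0.067 1;0 0 -0.409 0 0 -0.067 1")

```text
time_s: 21.02
eef_pos: [405.4, 397.8, 196.8]
ee_rot: [-0.001, -0.053, 0.999, -0.001]
force: [-0.9, -0.1, 0.4]
grip_width: 0.997
grip_force: 0.0
```

Run:
```python
from ring import *
import pickle
p=capture("wrist"); cv2.imwrite("pics/w7.png",cv2.resize(p["img"][60:270,130:410],(800,600),interpolation=2)[:,:,::-1]); pickle.dump(p,open("wl.pkl","wb"))
d=regions_of("lower_tray",p)[0]
print(fit("lower_tray",[(p,d["region"])],(406,398),True))
for d in regions_of("red_pot",p)[:1]: print("pot",fit("red_pot",[(p,d["region"])],(406,398),z=4))
rows()
```

```text
(array([406.56442545, 396.78864101,  11.24622783]), np.float64(0.007975670939142976))
pot (array([404.99584961, 399.23522949]), np.float64(0.03331467944458044))
pos [405.6 398.  197.5] yang 1.676 w 1.0 gf 0.0 F [1.  1.  0.1] t 21.18
```

View pics/w7.png

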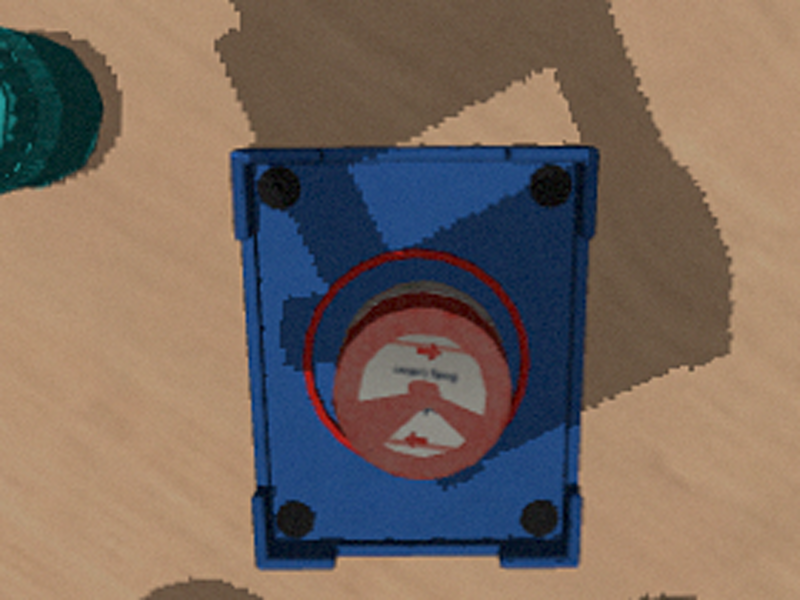

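The pot stands inside the red ring, upright, at crop pixel (415,390). The black foot marks are at (280,188), (550,187), (295,518) and (540,518). The tray fit is excellent (error 0.008).

Run:
```python
from ring import *
rows((406,200,257,h+.2),(404,20,257,h+.31))
```

```text
pos [405.6 398.  197.5] yang 1.676 w 1.0 gf 0.0 F [1.  1.  0.1] t 21.18
   0.0511 -0.4923 -0.1486 -0.0002 -0.0005 -0.0603
   0.1033 -0.9393 -0.1484 -0.0002 -0.0005 -0.1304
```

>>> jog_arm(series="0 0 -0.15 0 0 0 1;0.05 -0.49 -0.15 0 0 -0.06 1;0.05 -0.49 -0.15 0 0 -0.06 1;0.05 -0.49 -0.15 0 0 -0.06 1;0.1 -0.94 -0.15 0 0 -0.13 1;0.1 -0.94 -0.15 0 0 -0.13 1;0.1 -0.94 -0.15 0 0 -0.13 1;0.1 -0.94 -0.15 0 0 -0.13 1")

```text
time_s: 22.18
eef_pos: [405.4, 16.6, 257.9]
ee_rot: [-0.0, -0.151, 0.989, -0.0]
force: [-1.0, 0.9, 0.6]
grip_width: 1.002
grip_force: 0.0
```

Run:
```python
from ring import *
rows((404.5,-164.5,258,h+.31))
```

```text
pos [405.4  16.6 257.9] yang 1.874 w 1.002 gf 0.0 F [-1.   0.9  0.6] t 22.18
   0.1373 -0.4315 0.0001 -0.0003 -0.0001 -0.0043
```

>>> jog_arm(series="0.137 -0.431 0 0 0 -0.004 1;0.137 -0.431 0 0 0 -0.004 1;0.137 -0.431 0 0 0 -0.004 1;0.137 -0.431 0 0 0 -0.004 1;0.137 -0.431 0 0 0 -0.004 1;0.137 -0.431 0 0 0 -0.004 1")

```text
time_s: 22.92
eef_pos: [406.0, -159.6, 258.1]
ee_rot: [0.0, -0.158, 0.987, -0.0]
force: [0.3, -0.1, -0.6]
grip_width: 1.003
grip_force: 0.0
```

Run:
```python
from ring import *
import pickle
p=capture("wrist"); pickle.dump(p,open("wu.pkl","wb")); cv2.imwrite("pics/w8.png",cv2.resize(p["img"][60:270,130:410],(800,600),interpolation=2)[:,:,::-1])
hsv=cv2.cvtColor(p["img"],cv2.COLOR_RGB2HSV)
d=regions_of("upper_tray",p)[0]["region"]
print(fit("upper_tray",[(p,d)],(404,-164),True))
# rim only: blue outline
b=d&(hsv[...,0]>100)&(hsv[...,0]<130)&(hsv[...,1]>120)
n,l,s,_=cv2.connectedComponentsWithStats(b.astype(np.uint8)); b=l==1+s[1:,4].argmax()
print(fit("upper_tray",[(p,b)],(404,-164),True,X=box(146,116,72,83)))
rows()
```

```text
(array([ 403.75312129, -164.27755793,   31.64808379]), np.float64(0.029032894854907343))
(array([ 403.76487869, -164.22641182,   31.21500305]), np.float64(0.007704428104333472))
pos [ 406.  -159.9  258.1] yang 1.8885 w 1.003 gf 0.0 F [ 0.5 -0.6 -0.3] t 23.02
```

View pics/w8.png

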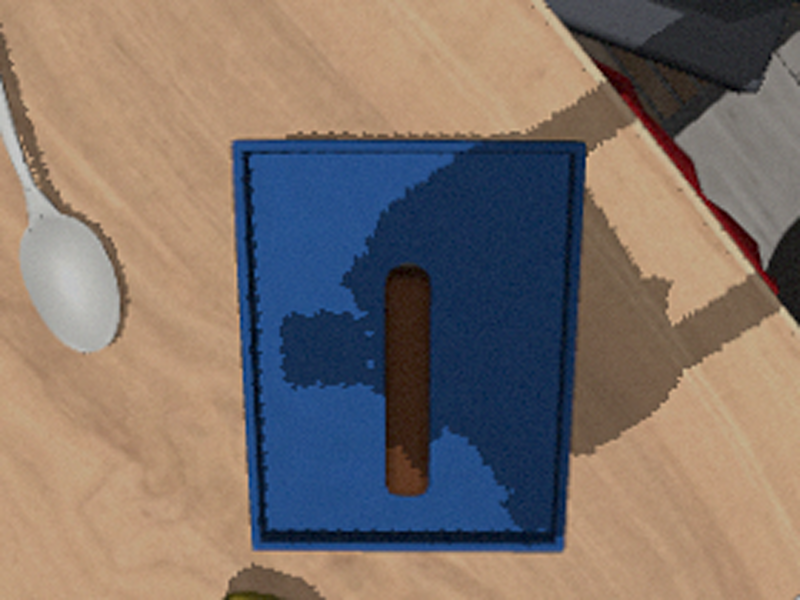

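The upper tray shows unobstructed, with its rim corners at crop pixels (235,142), (585,142), (565,550), (255,548) and the wooden bar at (407,380). The fit is good (error 0.008).

Run:
```python
from ring import *
rows((403.8,-164.2,112,h+.312))
```

```text
pos [ 406.  -159.9  258.1] yang 1.8885 w 1.003 gf 0.0 F [ 0.5 -0.6 -0.3] t 23.02
   0.0086 -0.0084 0.3653 -0.0001 0.0001 0.0037
```

>>> jog_arm(series="0.009 -0.008 0.15 0 0 0.004 1;0.009 -0.008 0.26 0 0 0.004 1;0.009 -0.008 0.33 0 0 0.004 1;0.009 -0.008 0.365 0 0 0.004 1;0.009 -0.008 0.365 0 0 0.004 0;0.009 -0.008 0.365 0 0 0.004 -0.4;0.009 -0.008 0.365 0 0 0.004 -1;0.009 -0.008 0.365 0 0 0.004 -1;0.009 -0.008 0.365 0 0 0.004 -1;0.009 -0.008 0.365 0 0 0.004 -1;0.009 -0.008 0.365 0 0 0.004 -1", grip_force=80)

```text
time_s: 24.4
eef_pos: [403.5, -165.1, 112.4]
ee_rot: [0.0, -0.154, 0.988, -0.0]
force: [-0.7, 3.1, 6.2]
grip_width: 0.127
grip_force: 78.4
```

Run:
```python
from ring import *
rows()
rows()
```

```text
pos [ 403.5 -165.1  112.4] yang 1.8804 w 0.127 gf 78.4 F [-0.7  3.1  6.2] t 24.4
pos [ 403.5 -165.1  112.4] yang 1.8804 w 0.127 gf 78.4 F [-0.7  3.1  6.2] t 24.4
```

>>> jog_arm(series="0 0 -0.03 0 0 0 -1;0 0 -0.15 0 0 0 -1;0 0 -0.27 0 0 0 -1;0 0 -0.38 0 0 0 -1;0 0 -0.38 0 0 0 -1;0 0 -0.38 0 0 0 -1;0 0 -0.38 0 0 0 -1")

```text
time_s: 25.28
eef_pos: [402.8, -164.8, 262.7]
ee_rot: [-0.001, -0.154, 0.988, 0.001]
force: [-0.2, 0.2, -3.5]
grip_width: 0.129
grip_force: 78.9
```

Run:
```python
from ring import *
rows((404,50,264,h+.24),(404,220,264,h+.14))
```

```text
pos [ 402.8 -164.8  262.7] yang 1.8803 w 0.129 gf 78.9 F [-0.2  0.2 -3.5] t 25.27
   -0.1663 0.5107 -0.0025 0.0014 -0.0011 0.0442
   -0.2958 0.9155 -0.0017 0.0014 -0.0012 0.1079
```

Smaller steps for a gentle carry.

>>> jog_arm(series="-0.03 0.1 0 0 0 0.01 -1;-0.065 0.2 0 0 0 0.02 -1;-0.1 0.3 0 0 0 0.03 -1;-0.13 0.4 0 0 0 0.04 -1;-0.166 0.51 0 0 0 0.05 -1;-0.2 0.61 0 0 0 0.06 -1;-0.23 0.71 0 0 0 0.08 -1;-0.265 0.81 0 0 0 0.1 -1;-0.29 0.89 0 0 0 0.108 -1;-0.296 0.915 0 0 0 0.108 -1;-0.296 0.915 0 0 0 0.108 -1")

```text
time_s: 26.65
eef_pos: [404.4, 219.4, 263.3]
ee_rot: [-0.001, -0.07, 0.998, -0.0]
force: [1.1, -0.2, -3.5]
grip_width: 0.13
grip_force: 79.0
```

```bash
cat > tgt.py <<'E'
from ring import *
def R2(a): return np.array([[np.cos(a),-np.sin(a)],[np.sin(a),np.cos(a)]])
U=np.array([403.77,-164.23]); uy=.312; L=np.array([406.56,396.79]); ly=.1125
G=np.array([403.5,-165.1]); gy=1.8804-h
off=R2(-uy)@(G-U); T=L+R2(ly)@off; ta=h+ly+gy-uy
E
python3 - <<'E'
from tgt import *
print(off,T,ta-h); rows((*T,264,ta))
E
```

```text
[-0.52402236 -0.74511782] [406.12293927 395.99076417] 0.1101036732051035
pos [404.4 219.4 263.3] yang 1.7117 w 0.13 gf 79.0 F [ 1.1 -0.2 -3.5] t 26.65
   -0.0664 0.4366 -0.0021 -0.0003 -0.0009 0.0196
```

>>> jog_arm(series="-0.016 0.1 0 0 0 0.005 -1;-0.032 0.2 0 0 0 0.01 -1;-0.048 0.3 0 0 0 0.015 -1;-0.06 0.4 0 0 0 0.02 -1;-0.066 0.437 0 0 0 0.02 -1;-0.066 0.437 0.1 0 0 0.02 -1;-0.066 0.437 0.2 0 0 0.02 -1;-0.066 0.437 0.26 0 0 0.02 -1;-0.066 0.437 0.26 0 0 0.02 -1;-0.066 0.437 0.26 0 0 0.02 -1;-0.066 0.437 0.26 0 0 0.02 -1")

```text
time_s: 28.02
eef_pos: [407.0, 396.3, 161.3]
ee_rot: [0.001, -0.054, 0.999, 0.0]
force: [-0.8, 0.4, -2.5]
grip_width: 0.123
grip_force: 79.1
```

Run:
```python
from tgt import *
rows((*T,160,ta))
t=capture("top"); p=capture("wrist"); z=sense()["eef_pos"][2]-112.4
d=regions_of("upper_tray",t)[0]["region"]; print(d.sum(),fit("upper_tray",[(t,d)],L,True,z=z))
hsv=cv2.cvtColor(p["img"],cv2.COLOR_RGB2HSV)
cv2.imwrite("pics/w9.png",np.hstack([p["img"][:,:][:, :],][0:1])[:,:,::-1])
rows((*T,160,ta))
```

```text
pos [407.  396.3 161.3] yang 1.679 w 0.123 gf 79.1 F [-0.8  0.4 -2.5] t 28.02
   0.0023 -0.0005 0.0032 0.0006 0.0013 -0.0012
840 (array([415.87729494, 333.59501309,  16.65144331]), np.float64(0.6320747893385411))
pos [406.6 396.3 160.6] yang 1.6793 w 0.126 gf 79.1 F [ 0.7 -0.1 -2.9] t 28.18
   0.0012 -0.0008 0.0014 0.0003 0.0006 -0.001
```

View pics/w9.png

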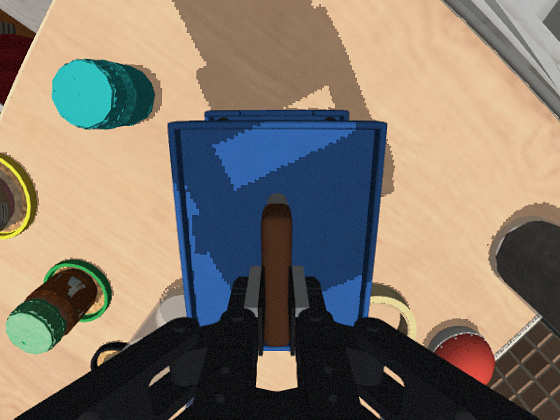

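The held tray (275,220) is over the lower tray, whose far edge shows at (277,112), parallel to it. Next I check the held tray's corners against the prediction.

Run:
```python
from tgt import *
p=capture("wrist"); s=sense(); e=s["eef_pos"]; from scipy.spatial.transform import Rotation as Ro
y=ly+.0008; c=e[:2]-R2(y)@off; z=e[2]-112.4
print("pred", proj(p,pose(np.array([[-73,-58,83],[-73,58,83.]]),[*c,y,z])).round(1).tolist())
hsv=cv2.cvtColor(p["img"],cv2.COLOR_RGB2HSV); b=(hsv[...,0]>100)&(hsv[...,0]<130)&(hsv[...,1]>120)
for r in(135,160,200): 
    j=np.flatnonzero(b[r]); j=j[(j>140)&(j<420)]; 
    E=[]
    for sgn in(-1,1):
        xs=np.linspace(-73,73,2000); u=proj(p,pose(np.c_[xs,0*xs+58*sgn,0*xs+83],[*c,y,z])); E.append(round(u[np.abs(u[:,1]-r).argmin(),0],1))
    print(r,j.min(),j.max(),E)
for cc in(240,277,310): 
    print(cc,[ (r,p["img"][r,cc].tolist()) for r in range(108,128,2)])
cv2.imwrite("pics/w10.png",cv2.resize(p["img"][95:155,150:410],(780,180),interpolation=2)[:,:,::-1])
print(proj(p,pose(np.array([[-75.5,-60.5,22],[-75.5,60.5,22.]]),[*L,ly])).round(1).tolist())
```

```text
pred [[166.3, 122.0], [387.3, 121.0]]
135 169 385 [np.float64(167.4), np.float64(386.2)]
160 171 383 [np.float64(169.8), np.float64(384.0)]
200 175 379 [np.float64(173.7), np.float64(380.4)]
240 [(108, [145, 117, 94]), (110, [108, 89, 74]), (112, [9, 21, 43]), (114, [15, 24, 42]), (116, [17, 44, 70]), (118, [28, 59, 100]), (120, [17, 36, 66]), (122, [29, 54, 89]), (124, [32, 60, 100]), (126, [35, 57, 97])]
277 [(108, [141, 115, 87]), (110, [72, 68, 76]), (112, [27, 58, 101]), (114, [25, 55, 94]), (116, [22, 50, 86]), (118, [31, 62, 105]), (120, [25, 42, 65]), (122, [43, 81, 136]), (124, [43, 93, 162]), (126, [46, 96, 161])]
310 [(108, [134, 108, 84]), (110, [73, 69, 70]), (112, [29, 58, 104]), (114, [29, 58, 98]), (116, [19, 43, 77]), (118, [36, 66, 105]), (120, [19, 41, 65]), (122, [40, 77, 135]), (124, [45, 94, 160]), (126, [51, 98, 163])]
[[203.1, 111.2], [349.1, 110.6]]
```

View pics/w10.png

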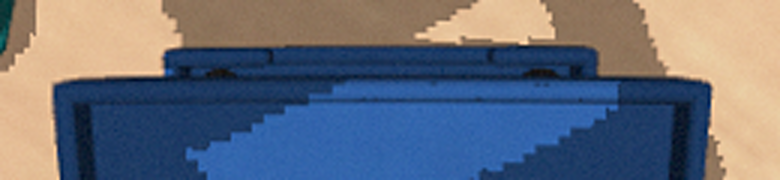

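Prediction and image agree to about 0.3 px on both side edges and the far edge, so I lower slowly, checking the force.

>>> jog_arm(series="0.001 -0.001 0.03 0 0.001 -0.001 -1;0.001 -0.001 0.05 0 0.001 -0.001 -1;0.001 -0.001 0.065 0 0.001 -0.001 -1;0.001 -0.001 0.08 0 0.001 -0.001 -1;0.001 -0.001 0.09 0 0.001 -0.001 -1;0.001 -0.001 0.092 0 0.001 -0.001 -1;0.001 -0.001 0.092 0 0.001 -0.001 -1;0.001 -0.001 0.092 0 0.001 -0.001 -1")

```text
time_s: 29.22
eef_pos: [406.1, 395.9, 123.4]
ee_rot: [-0.001, -0.055, 0.998, 0.0]
force: [-0.1, 1.1, -1.8]
grip_width: 0.123
grip_force: 79.1
```

Run:
```python
from tgt import *
rows((*T,116.4,ta))
```

```text
pos [406.1 395.9 123.4] yang 1.6808 w 0.123 gf 79.1 F [-0.1  1.1 -1.8] t 29.23
   -0.0001 0.0002 0.0174 0.0001 -0.0008 -0.0001
```

The feet are inside the guides with no contact force.

>>> jog_arm(series="0 0 0.006 0 0 0 -1;0 0 0.012 0 0 0 -1;0 0 0.016 0 0 0 -1;0 0 0.018 0 0 0 -1;0 0 0.019 0 0 0 -1;0 0 0.019 0 0 0 -1")

```text
time_s: 29.98
eef_pos: [405.9, 396.3, 116.5]
ee_rot: [-0.0, -0.055, 0.998, 0.0]
force: [-4.1, 2.6, 6.5]
grip_width: 0.129
grip_force: 80.2
```

Run:
```python
from tgt import *
rows((*T,116.4,ta))
```

```text
pos [405.9 396.3 116.5] yang 1.681 w 0.129 gf 80.2 F [-4.1  2.6  6.5] t 29.98
   -0.0003 -0.0008 0.0002 0.0007 -0.0005 0.0001
```

Seated at the expected height (116.5). Release and retreat.

>>> jog_arm(series="0 0 0.001 0 0 0 -0.4;0 0 0.001 0 0 0 0;0 0 0.001 0 0 0 0.2;0 0 0.001 0 0 0 0.2;0 0 -0.05 0 0 0 0.2;0 0 -0.15 0 0 0 0.2;0 0 -0.3 0 0 0 0.2;0.2 0 -0.4 0 0 0 0.2;0.2 0 -0.4 0 0 0 0.2;0.2 0 -0.4 0 0 0 0.2")

```text
time_s: 31.22
eef_pos: [326.1, 387.3, 277.0]
ee_rot: [0.0, -0.056, 0.998, 0.001]
force: [-0.2, -1.3, -1.2]
grip_width: 0.598
grip_force: 0.0
```

Run:
```python
from tgt import *
p=capture("wrist"); t=capture("top"); s=capture("scene"); rows()
for c,n in((p,"wrist"),(s,"scene")):
    d=regions_of("upper_tray",c)
    if d: print(n,fit("upper_tray",[(c,d[0]["region"])],L,True,z=4))
for n,z in(("black_jar",4),("green_jar",4),("yellow_jar",4),("glass_cup",0)):
    for d in regions_of(n,t)[:3]: print(n,d["point"],fit(n,[(t,d["region"])],back(t,d["point"],40),z=z))
a=cv2.resize(s["img"][110:260,130:330],(400,300),interpolation=2); b=cv2.resize(t["img"][120:300,130:370],(400,300),interpolation=2); w=cv2.resize(p["img"],(400,300))
cv2.imwrite("pics/f.png",np.vstack([np.hstack([a,b]),np.hstack([w,0*w])])[:,:,::-1])
```

```text
pos [327.4 387.  274.9] yang 1.6804 w 0.596 gf 0.0 F [0.2 1.2 0.3] t 31.38
wrist (array([407.69881342, 397.29126572,  10.36384158]), np.float64(0.01296838555056068))
scene (array([412.55591657, 410.77095738,  23.97862018]), np.float64(0.1423327895595432))
black_jar [157.3, 235.9] (array([636.84923637, 239.49864538]), np.float64(0.05495832830051939))
black_jar [247.8, 171.7] (array([443.06404045, 430.40646456]), np.float64(0.8230456146270482))
green_jar [201.3, 253.0] (array([530.94737872, 196.39267456]), np.float64(0.0767651888341544))
yellow_jar [237.2, 285.0] (array([439.43056366, 116.28292869]), np.float64(0.04305159860715413))
glass_cup [189.8, 201.8] (array([549.61005916, 316.1403454 ]), np.float64(0.05441810344827591))
```

View pics/f.png

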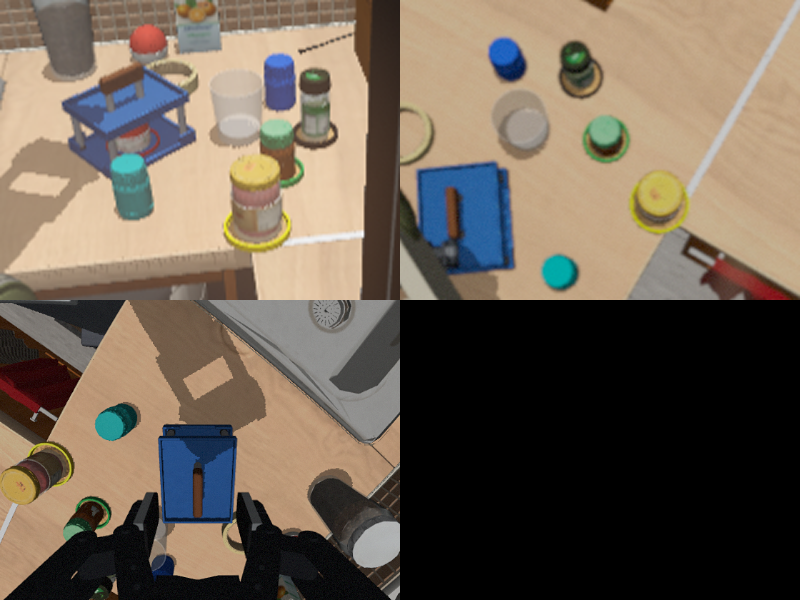

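The scene crop shows the upper tray (125,110) level on the lower one, over the pot (130,135). All three jars stand in their holders and the glass hasn't moved. The arm is clear, so I'm handing in.

```bash
python3 -c "
from rig import *
print(finish_job())"
```

```text
the job is handed in; nothing more can be done
None
```

The job is handed in: the three jars stand in their matching holders, the pot is in the red ring, the legged tray is stacked level over it, and the glass is where it was; robot time was about 31 s of the 125 s allowed.

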